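# Slide the tall battery pack onto the bench charger

## Task

Put the taller of the two battery packs on charge: set it down on the open end of the charger's deck with its nose towards the rails, and slide it along between the rails, fully home against the terminal block, where the sprung rollers snap in behind its foot and hold it. Let go of it there, and leave the flatter pack where it is.

Things in the scene. Friction and masses are not known exactly. Their poses are not given: they have to be found in the camera images.
- tall_pack_center (a point): Point in the tall black battery pack (loose, 0.45 kg, standing on its slide foot): on its centre line, midway along it, half-way up (40 mm above the underside). Housing 92 mm long (x), 50 wide (y), 80 high over all, flat upright sides, gripped across the 50 mm. x points to the nose: the end with brass contacts; a grey chevron on top points to it. A small grey tab stands out 5 mm at the rear.
- tall_pack_nose (a point): Point on the nose face of the tall pack, 46 mm ahead of tall_pack_center, same height and axes. The pack's foot is a plate 6 mm thick at its very bottom, 74 mm wide (standing out 12 mm on both sides), 76 mm long from the nose backwards, its four corners cut off at 45 degrees by 10 mm.
- flat_pack_center (a point): Point in the other, flatter black pack, loose, to be left alone: 80 mm long, 50 wide, 46 high, same foot. The point is on its centre line, 23 mm above its underside, 46 mm behind its nose; x points to its nose.
- charger: Low grey charger fixed to the bench, 220 mm (x) by 124 mm (y). Origin at bench height on its centre line; x is the sliding direction. Flat deck 22 mm above the bench, open end at x = -125 mm. Black flared guides 11 mm high from x = -45 to -15, narrowing from 110 to 80 mm; then two rails 80 mm apart up to the face of the terminal block at x = +65 (block 30 mm high above the deck).
- shoe_entry (a point): Where tall_pack_center lies when the pack has been set on the open deck, its nose in the flared mouth (charger x = -68 mm, 62 mm above the bench). Axes as the charger; the pack's x must point the same way. The foot has about 9 mm of room either side here, 3 mm between the rails.
- shoe_home (a point): Where tall_pack_center lies when the pack is fully home: 87 mm further along x than shoe_entry, same height and axes. From charger x = 0 to 65 lips reach in over the foot, leaving 9 mm above the deck for it and 62 mm between them for the housing. Rails and lips stand at most 17 mm above the deck: fingers 18 mm or more above the pack's underside clear them.
- rollers (a point): Point on the deck midway between the two sprung steel rollers, one in each rail (charger x = -6.5 mm). They stand 7 mm into the channel; the nose corners of the foot press them aside about 60 mm before home (the push then takes about 10 to 15 N), and in the last 5 mm they snap back behind its rear corners, draw it home with about 7 N and hold it there.
Not all that is in view belongs to the job. Leave any green or purple look-alike of the part that bears tall_pack_center alone.

How it is judged:
At the end, for the whole second after the job is handed in: The tall pack is on the charger, nose to the terminal block, less than 4 mm short of fully home (so that the rollers have snapped in behind its foot) and within 10 mm of that place in all, in line with the rails within 10 degrees, released and at rest (x of tall_pack_center in the frame of shoe_home above -0.004 m and distance between tall_pack_center and shoe_home below 0.01 m and x of tall_pack_nose in the frame of shoe_home above 0.035 m and angle between the x axis of tall_pack_center and the x axis of shoe_home, either way round below 0.17 rad and linear speed of tall_pack below 0.02 m/s and contact force between tall_pack and the fingers below 0.1 N); the robot touches nothing.
It fails at once if the flat pack is moved more than 20 mm (distance of flat_pack_center from where it was at the start of the episode above 0.02 m).
It also fails if it takes over 40 s, if anything falls off the work surface, if the arm or the gripper's body presses on something with over 40 N, if the wrist force passes 120 N, or if a joint passes its speed limit or range.

## Robot

A 6-joint arm with a two-finger parallel gripper is mounted at the origin on the work surface; the furniture and walls round the work are solid. World frame = base frame: x ahead of the robot, y to its left, z up, the work surface at z = 0. Lengths are in m, angles in rad, forces in N, time in s.
With the tool pointing down it reaches from about 0.35 to 0.85 m from the base axis. Payload 8.1 kg.
Tool frame: the origin (TCP) lies between the finger pads; the fingertips stand 17 mm ahead of it and the grasp point (between the pads) lies 2 mm behind it; z points along the fingers, x is the direction in which the jaws open and shut, and the axes are right-handed (so a half turn about z gives the same grasp; the last joint's range is limited). The gripper opens to 93 mm and grips with 3 to 60 N. Pads are 15 mm wide; open, the fingers measure 128 mm over their backs; the gripper's body (75 mm by 188 mm) begins 65 mm behind the grasp point.
Start: joints at [1.164, 0.13, 1.488, -0, 1.523, -0.085], TCP at [0.19, 0.569, 0.236] pointing down, gripper open.
Joint ranges: [-2.96, 2.96], [-0.89, 2.26], [0.02, 2.5], [-1.34, 4.48], [0, 2.73], [-2.66, 2.66]. Speed limits (rad/s): [2.39, 2.39, 2.79, 3.14, 3.14, 3.14].

## Interface

Orientations are given as a unit quaternion [w, x, y, z].
In Python, from cell import env gives the robot as it stands. The module is installed in compiled form; this text tells all that it offers.
- The arm moves only by the tool move_arm, never from a script. Its argument "steps" is a list of rows, each an object with "slide": the shift along the tool's x, y, z in mm, a list of three; "turn": the turn about the tool's z in degrees. In form: [{"slide": [dx, dy, dz], "turn": turn}, ...]. A call has 1 to 12 rows; each row is the pose to reach, as a shift and turn from the pose commanded when the call began, along the tool's axes at that moment; what a row does not reach only later rows make up. A row lasts 1/8 s, in which the tool goes at most 62.5 mm and 10.7 degrees, less where a joint would pass 70% of its speed; a pose out of reach is approached as far as the arm can. A call with a gripper value outside its range is refused whole. "claw" is the closure, from -1 (fully open) to 1 (shut), so that 0 is half open, set as the call begins (left out, the last holds). The fingers move at their own pace and stop on an object; the grip force is fixed at half the most. Time passes only in rows, so rows that repeat a pose let the fingers close. It gives the time, the measured TCP pose, the force and the opening at its end, in the units of the state.
- env.sense(): the state, without advancing time (a new reading comes with each control period).
- env.get_image(name): name is "scene" or "side" or "wrist"; returns a dict with "img" (420x560x3 uint8, red, green, blue), "z_map" (420x560 float32, m along the optical axis (not along the pixel's ray), 0 where there is no reading), "camera_matrix" (3x3 intrinsics, pixels), "R" (3x3) and "t" (3): a world point X has camera coordinates R X + t. Camera axes: x right, y down, z forward; pixel columns grow to the right and rows downward; lengths in m; the calibration is good to about 2 mm. The wrist camera is an equidistant fisheye: a pixel r from the principal point sees the ray r / f radians off the axis. A picture is of the moment at which its call begins.
- env.finish_job(): hands the job in, once; it reports no verdict.
The state is a dict: "time": time; "joints": joint angles; "qvel": joint speeds; "joint_efforts": joint torques, N m; "ee_pos": TCP position; "orientation": TCP orientation; "ft_force": force on the tool from outside, world axes, zero at the start; "moment": the same for the moment, N m; "grip_width": finger opening in m.
Only numpy, scipy, OpenCV 4.12 (cv2) and the standard library are available. Lean on these libraries where they do the work, as an engineer would, in place of code of your own. Each camera call takes 0.05 s, during which the arm holds its last target.

## Working session

There is one attempt and no reset: what is moved stays moved. The work goes in short steps, Python scripts to look and compute and a tool call to move; the robot and the scene stay as the last step left them, time stands still between calls to the robot, and variables do not carry over. Pictures are saved under pics/ and viewed, and the job is handed in when it is done.

Besides the shell and the picture viewer there is one more tool, called after "Request:" in YAML: its name, and indented under it one key for each argument. move_arm: Moves the arm, as the interface text tells. Its arguments: {"type":"object","properties":{"steps":{"type":"array"},"claw":{"type":"number"}},"required":["steps"]}

```bash
mkdir -p pics; python3 - <<'E'
from cell import env
import cv2,numpy as np,pickle
s=env.sense();print({k:np.round(v,4) for k,v in s.items()})
for n in ["scene","side","wrist"]:
    d=env.get_image(n);pickle.dump(d,open(n+"0.pkl","wb"))
    cv2.imwrite(f"pics/{n}0.png",d["img"][:,:,::-1])
    print(n,np.round(d["camera_matrix"],1).tolist(),np.round(-d["R"].T@d["t"],3))
E
```

```text
{'time': np.float64(0.0), 'joints': array([ 1.1636,  0.1312,  1.4893,  0.    ,  1.523 , -0.0854]), 'qvel': array([ 0.0009, -0.003 ,  0.0004,  0.0005,  0.0007, -0.0022]), 'joint_efforts': array([-1.10000e-03, -5.59787e+01, -4.91795e+01,  7.69000e-02,
        3.42000e-02, -1.00000e-04]), 'ee_pos': array([0.1895, 0.5687, 0.2346]), 'orientation': array([ 5.000e-04,  8.113e-01,  5.847e-01, -8.000e-04]), 'ft_force': array([ 0.4346, -1.0653,  0.0523]), 'moment': array([ 0.0365, -0.015 , -0.03  ]), 'grip_width': np.float64(0.0931)}
scene [[472.7, 0.0, 282.8], [0.0, 472.7, 221.1], [0.0, 0.0, 1.0]] [ 0.046 -0.526  0.919]
side [[409.7, 0.0, 277.8], [0.0, 409.7, 209.5], [0.0, 0.0, 1.0]] [ 0.433 -0.743  0.485]
wrist [[325.2, 0.0, 283.3], [0.0, 325.2, 211.9], [0.0, 0.0, 1.0]] [0.119 0.594 0.384]
```

View pics/scene0.png

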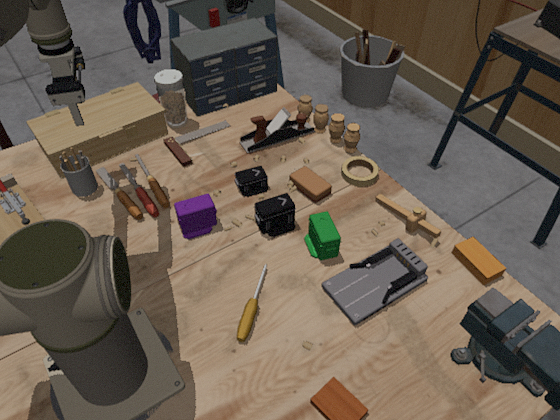

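View pics/side0.png

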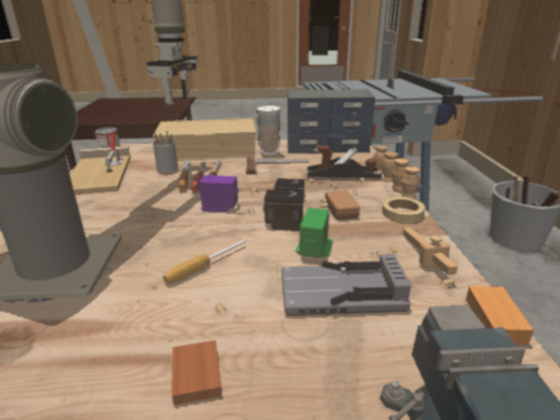

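View pics/wrist0.png

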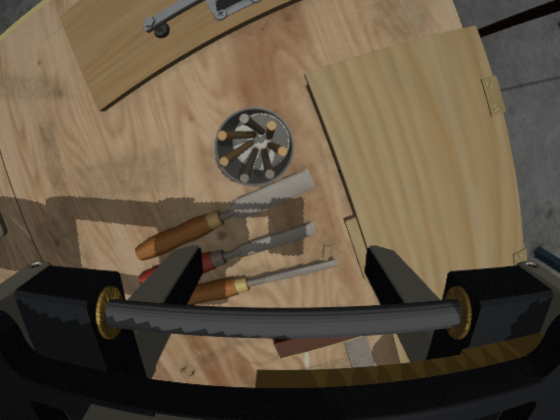

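The black candidates in the scene view are at (252,181) and (275,215). The purple (196,215) and green (323,236) look-alikes are to be left alone. I'll enlarge the crops and measure heights.

```bash
cat > h.py <<'E'
import numpy as np,cv2,pickle
def world(d,us,vs,z=None):
    K=d["camera_matrix"];R=d["R"];t=d["t"]
    us=np.asarray(us,float);vs=np.asarray(vs,float)
    r=np.stack([(us-K[0,2])/K[0,0],(vs-K[1,2])/K[1,1],np.ones_like(us)],-1)
    c=-R.T@t
    if z is None:
        zz=d["z_map"][vs.astype(int),us.astype(int)]
        return (r*zz[...,None])@R+c
    rw=r@R
    return c+rw*((z-c[2])/rw[...,2])[...,None]
def proj(d,X):
    p=np.asarray(X)@d["R"].T+d["t"];q=p@d["camera_matrix"].T;return q[...,:2]/q[...,2:]
E
python3 - <<'E'
from h import *
d=pickle.load(open("scene0.pkl","rb"))
im=d["img"][:,:,::-1]
a=cv2.resize(im[155:255,215:315],(600,600),interpolation=cv2.INTER_CUBIC)
cv2.imwrite("pics/packs.png",np.clip(a*1.8,0,255).astype(np.uint8))
b=cv2.resize(im[225:330,310:440],(780,630),interpolation=cv2.INTER_CUBIC)
cv2.imwrite("pics/charger.png",cv2.resize(np.clip(b*1.5,0,255).astype(np.uint8),(743,600)))
vs,us=np.mgrid[0:420,0:560]
P=world(d,us,vs)
for n,(u0,u1,v0,v1) in dict(near=(250,300,190,240),far=(230,272,160,198),ch=(318,432,235,325)).items():
    p=P[v0:v1,u0:u1].reshape(-1,3)
    h=np.histogram(p[:,2],bins=np.arange(-.01,.12,.004));print(n,[(round(e,3),int(c)) for c,e in zip(*h) if c>15])
E
```

```text
near [(np.float64(-0.006), 138), (np.float64(-0.002), 719), (np.float64(0.002), 235), (np.float64(0.006), 123), (np.float64(0.01), 58), (np.float64(0.014), 46), (np.float64(0.018), 41), (np.float64(0.022), 40), (np.float64(0.026), 35), (np.float64(0.03), 38), (np.float64(0.034), 39), (np.float64(0.038), 38), (np.float64(0.042), 41), (np.float64(0.046), 49), (np.float64(0.05), 58), (np.float64(0.054), 41), (np.float64(0.058), 41), (np.float64(0.062), 42), (np.float64(0.066), 51), (np.float64(0.07), 43), (np.float64(0.074), 109), (np.float64(0.078), 405), (np.float64(0.082), 58)]
far [(np.float64(-0.006), 157), (np.float64(-0.002), 520), (np.float64(0.002), 151), (np.float64(0.006), 74), (np.float64(0.01), 51), (np.float64(0.014), 44), (np.float64(0.018), 37), (np.float64(0.022), 35), (np.float64(0.026), 38), (np.float64(0.03), 40), (np.float64(0.034), 38), (np.float64(0.038), 51), (np.float64(0.042), 208), (np.float64(0.046), 144)]
ch [(np.float64(-0.006), 380), (np.float64(-0.002), 3503), (np.float64(0.002), 963), (np.float64(0.006), 42), (np.float64(0.01), 107), (np.float64(0.014), 145), (np.float64(0.018), 1315), (np.float64(0.022), 1918), (np.float64(0.026), 173), (np.float64(0.03), 215), (np.float64(0.034), 433), (np.float64(0.038), 115), (np.float64(0.042), 77), (np.float64(0.046), 108), (np.float64(0.05), 364), (np.float64(0.054), 101), (np.float64(0.058), 25), (np.float64(0.062), 22), (np.float64(0.066), 23), (np.float64(0.07), 28), (np.float64(0.074), 40), (np.float64(0.078), 100), (np.float64(0.082), 18)]
```

```bash
sleep 1
```

```text
(no output)
```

View pics/packs.png

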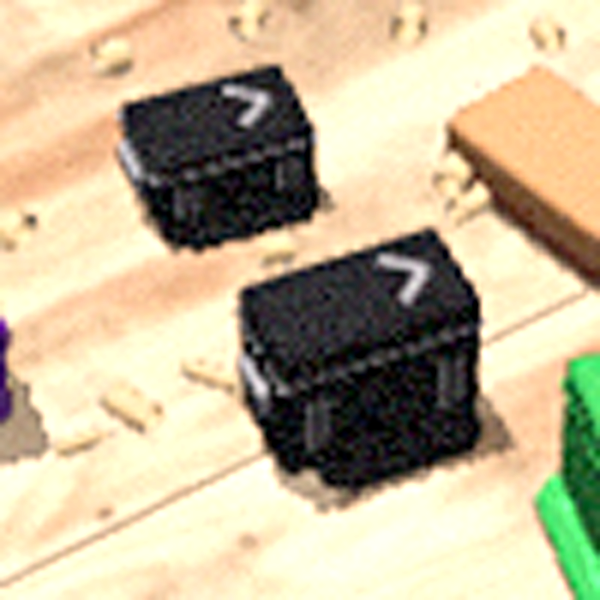

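View pics/charger.png

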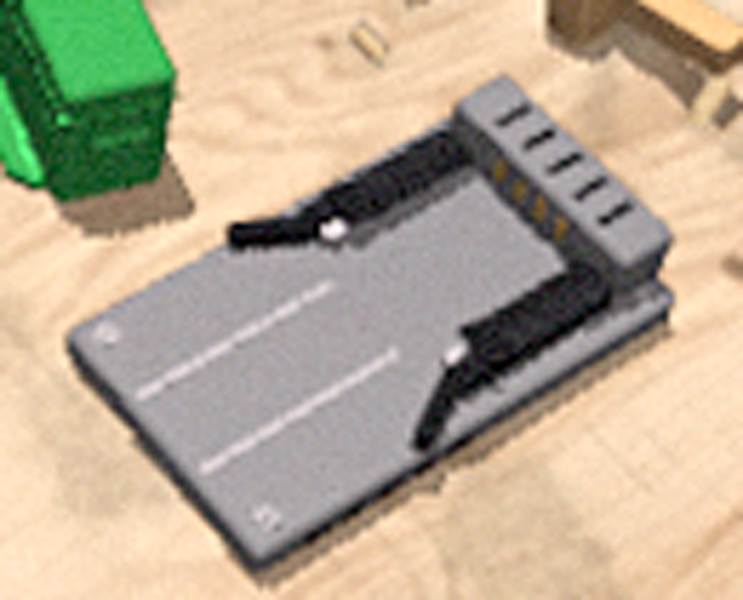

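Both chevrons point right and up in the crop. The near pack at (275,215) has its top at 80 mm, so it is the tall one; the far one at (252,181) tops out at 46 mm. Next I'll get poses for the pack and charger.

```bash
python3 - <<'E'
from h import *
for nm,boxes in dict(scene=dict(tall=(250,300,190,240),flat=(230,272,160,198),ch=(318,432,238,325)),side=dict(tall=(255,305,180,232),ch=(278,412,252,318))).items():
    d=pickle.load(open(nm+"0.pkl","rb"))
    vs,us=np.mgrid[0:420,0:560];P=world(d,us,vs)
    for n,(u0,u1,v0,v1) in boxes.items():
        p=P[v0:v1,u0:u1].reshape(-1,3);im=d["img"][v0:v1,u0:u1].reshape(-1,3).astype(int)
        uv=np.stack([us[v0:v1,u0:u1].ravel(),vs[v0:v1,u0:u1].ravel()],1)
        grey=im.max(1)-im.min(1)<40
        zt=dict(tall=.08,flat=.046,ch=.022)[n]
        m=grey&(abs(p[:,2]-zt)<.006)
        q=p[m]
        # planar: cast to plane z
        w=world(d,uv[m][:,0],uv[m][:,1],zt)
        k=np.zeros((v1-v0,u1-u0),np.uint8);k.ravel()[m]=1
        nn,l,st,c=cv2.connectedComponentsWithStats(k);b=1+np.argmax(st[1:,4])
        mm=l.ravel()[m]==b
        r=cv2.minAreaRect((w[mm][:,:2]*1000).astype(np.float32))
        print(nm,n,mm.sum(),r,"depthmed",np.median(q[mm],0).round(4), "centroid",w[mm].mean(0).round(4))
        print(cv2.boxPoints(r).round(1).tolist())
        if n=="ch":
            m=p[:,2]>.046; m&=grey
            w=world(d,uv[m][:,0],uv[m][:,1],.052)
            print("block",cv2.minAreaRect((w[:,:2]*1000).astype(np.float32)),len(w))
        if n!="ch":
            m=(abs(p[:,2]-zt)<.008)&(im.min(1)>75)&grey
            w=world(d,uv[m][:,0],uv[m][:,1],zt); print("chev",w.mean(0).round(4),len(w))
E
```

```text
scene tall 572 ((488.2604064941406, 147.35360717773438), (54.560264587402344, 91.96946716308594), 80.74073028564453) depthmed [0.4875 0.1477 0.0798] centroid [0.4882 0.1479 0.08  ]
[[438.5, 127.80000305175781], [529.2999877929688, 113.0], [538.0, 166.89999389648438], [447.29998779296875, 181.6999969482422]]
chev [0.5071 0.1523 0.08  ] 27
scene flat 378 ((514.7703857421875, 304.213134765625), (54.776832580566406, 79.75575256347656), 77.97941589355469) depthmed [0.515  0.3053 0.0454] centroid [0.5148 0.3053 0.046 ]
[[470.1000061035156, 285.70001220703125], [548.0999755859375, 269.1000061035156], [559.5, 322.70001220703125], [481.5, 339.29998779296875]]
chev [0.5307 0.307  0.046 ] 25
scene ch 3328 ((577.037841796875, -134.98260498046875), (125.4087142944336, 222.13951110839844), 89.07770538330078) depthmed [ 0.5454 -0.1382  0.0225] centroid [ 0.5533 -0.1385  0.022 ]
[[465.0, -195.89999389648438], [687.0999755859375, -199.5], [689.0999755859375, -74.0999984741211], [467.0, -70.5]]
block ((571.35009765625, -134.4674072265625), (210.02699279785156, 245.368896484375), 55.6689567565918) 594
side tall 400 ((491.93096923828125, 145.47872924804688), (62.61406707763672, 89.98789978027344), 81.24842834472656) depthmed [0.4922 0.14   0.0815] centroid [0.4921 0.1449 0.08  ]
[[442.70001220703125, 121.4000015258789], [531.5999755859375, 107.69999694824219], [541.2000122070312, 169.60000610351562], [452.20001220703125, 183.3000030517578]]
chev [0.4994 0.1514 0.08  ] 36
side ch 3958 ((580.093994140625, -135.7083740234375), (133.23208618164062, 220.64059448242188), 89.2112808227539) depthmed [ 0.5524 -0.1422  0.0237] centroid [ 0.5602 -0.142   0.022 ]
[[468.8999938964844, -200.8000030517578], [689.5, -203.8000030517578], [691.2999877929688, -70.5999984741211], [470.70001220703125, -67.5999984741211]]
block ((580.5667114257812, -165.22695922851562), (222.83021545410156, 158.270263671875), 1.9672387838363647) 639
```

```bash
python3 - <<'E'
from h import *
d=pickle.load(open("scene0.pkl","rb"))
c=np.array([[243,290],[430,232],[480,322],[280,392]])/6+[215,155]
w=world(d,c[:,0],c[:,1],.08);print(w.round(4))
c=np.array([[122,105],[278,67],[315,138],[140,182]])/6+[215,155]
print(world(d,c[:,0],c[:,1],.046).round(4))
# charger corners and block face
s=np.array([130,105])/np.array([743,600])
c=np.array([[68,340],[255,560],[235,235],[425,445],[335,228],[455,352],[140,395],[330,287],[205,470],[395,352]])*s+[310,225]
for z in (.022,.033): print(z,world(d,c[:,0],c[:,1],z).round(4).tolist())
E
```

```text
[[0.4533 0.1777 0.08  ]
 [0.5363 0.1628 0.08  ]
 [0.5238 0.1087 0.08  ]
 [0.4356 0.1217 0.08  ]]
[[0.4861 0.3359 0.046 ]
 [0.5591 0.3184 0.046 ]
 [0.5472 0.2688 0.046 ]
 [0.4672 0.2879 0.046 ]]
0.022 [[0.4706, -0.0755, 0.022], [0.4686, -0.1932, 0.022], [0.5592, -0.0727, 0.022], [0.5556, -0.1915, 0.022], [0.5958, -0.093, 0.022], [0.5949, -0.1661, 0.022], [0.4783, -0.1119, 0.022], [0.5744, -0.1144, 0.022], [0.4778, -0.1525, 0.022], [0.5751, -0.1527, 0.022]]
0.033 [[0.4654, -0.0811, 0.033], [0.4634, -0.1973, 0.033], [0.5529, -0.0783, 0.033], [0.5494, -0.1956, 0.033], [0.5891, -0.0983, 0.033], [0.5882, -0.1705, 0.033], [0.473, -0.117, 0.033], [0.568, -0.1194, 0.033], [0.4725, -0.1571, 0.033], [0.5686, -0.1573, 0.033]]
```

Request:
move_arm:
  steps:
    - {"slide":[-20,28,0],"turn":0}
    - {"slide":[-57,77,0],"turn":-2}
    - {"slide":[-93,126,0],"turn":-4}
    - {"slide":[-130,176,0],"turn":-6}
    - {"slide":[-166,226,0],"turn":-8}
    - {"slide":[-203,276,0],"turn":-9}
    - {"slide":[-239,325,0],"turn":-9}
    - {"slide":[-275,374,0],"turn":-9}
    - {"slide":[-298,405,0],"turn":-9}
    - {"slide":[-306,416,0],"turn":-9}
    - {"slide":[-306,416,0],"turn":-9}
  claw: -1

```text
time: 1.52
ee_pos: [0.4875, 0.1473, 0.2354]
orientation: [-0.0, 0.763, 0.646, -0.0]
ft_force: [-0.3, -0.5, -0.3]
grip_width: 0.093
```

```bash
python3 - <<'E'
from cell import env
from h import *
s=env.sense();print({k:np.round(v,4).tolist() for k,v in s.items() if k in("time","joints","ee_pos","orientation","ft_force")})
d=env.get_image("wrist");pickle.dump(d,open("wrist1.pkl","wb"))
cv2.imwrite("pics/wrist1.png",np.clip(d["img"][:,:,::-1]*1.5,0,255).astype(np.uint8))
d=pickle.load(open("scene0.pkl","rb"));vs,us=np.mgrid[0:420,0:560];P=world(d,us,vs)
hsv=cv2.cvtColor(d["img"],cv2.COLOR_RGB2HSV)
m=(hsv[...,0]>50)&(hsv[...,0]<75)&(hsv[...,1]>150)&(us>300)&(us<345)&(vs>205)&(vs<265)
print("green",P[m].min(0).round(3),P[m].max(0).round(3))
E
```

```text
{'time': 1.525, 'joints': [0.1924, -0.1161, 1.7364, 0.0004, 1.522, -1.2125], 'ee_pos': [0.4875, 0.1473, 0.2354], 'orientation': [-0.0003, 0.7633, 0.6461, -0.0002], 'ft_force': [-0.3111, -0.4973, -0.3368]}
green [ 0.046 -0.526  0.002] [0.582 0.073 0.919]
```

View pics/wrist1.png

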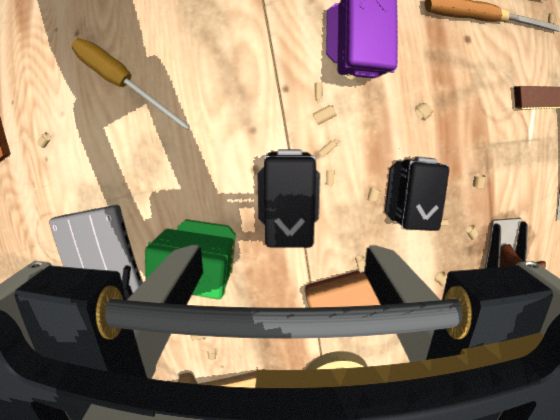

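The wrist view shows the tall pack with its top at about (289,202), the rear tab at (289,153) and the chevron at (289,228) pointing down, which is tool +y. The flat pack is at (425,195) and the green one at (190,257). I'll measure the pack's top corners by casting fisheye rays.

```bash
cat >> h.py <<'E'
def fish(d,u,v,z):
    K=d["camera_matrix"];R=d["R"];c=-R.T@d["t"]
    x=(np.asarray(u,float)-K[0,2]);y=(np.asarray(v,float)-K[1,2]);r=np.hypot(x,y)+1e-9;th=r/K[0,0]
    ray=np.stack([np.sin(th)*x/r,np.sin(th)*y/r,np.cos(th)],-1)@R
    return c+ray*((z-c[2])/ray[...,2])[...,None]
E
python3 - <<'E'
from h import *
d=pickle.load(open("wrist1.pkl","rb"))
im=d["img"][:,:,::-1]
cr=im[140:260,240:340];cv2.imwrite("pics/crop1.png",np.clip(cv2.resize(cr,(500,600),interpolation=cv2.INTER_CUBIC)*2.2,0,255).astype(np.uint8))
z=d["z_map"];c=-d["R"].T@d["t"]
vs,us=np.mgrid[140:260,240:340]
zz=z[140:260,240:340];H=c[2]-zz  # camera looks down?
print("axis",d["R"][2].round(3),c.round(4))
m=np.abs(H-.08)<.005
w=fish(d,us[m],vs[m],.08)
r=cv2.minAreaRect((w[:,:2]*1000).astype(np.float32));print(m.sum(),r,cv2.boxPoints(r).tolist())
q=np.stack([us[m],vs[m]],1).astype(np.float32);print(cv2.minAreaRect(q))
E
```

```text
axis [ 0.266 -0.044 -0.963] [0.414  0.1608 0.3845]
1479 ((463.90362548828125, 158.54681396484375), (48.38513946533203, 35.67585754394531), 80.63399505615234) [[442.36639404296875, 137.5797119140625], [477.566650390625, 131.7738037109375], [485.44085693359375, 179.513916015625], [450.2406005859375, 185.31982421875]]
((289.4999694824219, 175.49998474121094), (50.99999237060547, 36.99999237060547), 0.0)
```

```bash
python3 - <<'E'
from h import *
d=pickle.load(open("scene0.pkl","rb"));vs,us=np.mgrid[0:420,0:560];P=world(d,us,vs)
hsv=cv2.cvtColor(d["img"],cv2.COLOR_RGB2HSV)
m=(hsv[...,0]>50)&(hsv[...,0]<75)&(hsv[...,1]>150)&(us>300)&(us<345)&(vs>205)&(vs<265)&(d["z_map"]>.1)
print("green",P[m].min(0).round(3),P[m].max(0).round(3)); t=m&(P[...,2]>.074);print(cv2.minAreaRect((P[t][:,:2]*1000).astype(np.float32)))
E
```

```text
green [ 0.509 -0.028  0.002] [0.582 0.073 0.085]
((547.1190795898438, 22.713783264160156), (92.58524322509766, 49.01295471191406), 72.51203155517578)
```

View pics/crop1.png

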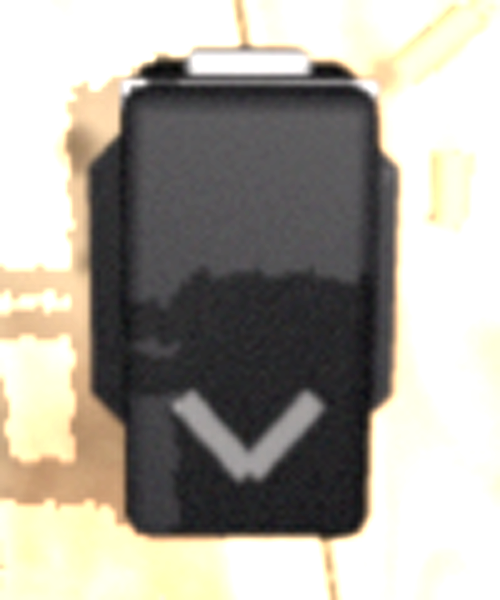

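```bash
python3 - <<'E'
from h import *
d=pickle.load(open("wrist1.pkl","rb"))
w=fish(d,[264.8,315.6,313.6,265.6],[157,157,247,247],.08)[:,:2];print(w.round(4),w.mean(0))
a=(w[2]+w[3]-w[0]-w[1])/2;print(np.hypot(*a),np.degrees(np.arctan2(a[1],a[0])),np.linalg.norm(w[0]-w[1]),np.linalg.norm(w[2]-w[3]))
E
```

```text
[[0.4425 0.1385]
 [0.4502 0.1856]
 [0.5394 0.1709]
 [0.5314 0.1232]] [0.49088187 0.15453694]
0.090292406075943 -9.567957608284697 0.047710022013691844 0.04842741506258371
```

Wrist and scene-chevron readings agree on a centre of about (0.490, 0.154) and yaw -9.5°. The scene rectangle was biased by the visible side face. Next, the descent.

Request:
move_arm:
  steps:
    - {"slide":[7.5,2,30],"turn":0}
    - {"slide":[7.5,2,80],"turn":0}
    - {"slide":[7.5,2,130],"turn":0}
    - {"slide":[7.5,2,170],"turn":0}
    - {"slide":[7.5,2,190],"turn":0}
    - {"slide":[7.5,2,195],"turn":0}
    - {"slide":[7.5,2,195],"turn":0}

```text
time: 2.45
ee_pos: [0.4907, 0.1554, 0.0412]
orientation: [0.0, 0.762, 0.647, 0.0]
ft_force: [0.7, 0.5, 0.2]
grip_width: 0.0929
```

```bash
python3 - <<'E'
from cell import env
from h import *
d=env.get_image("wrist");cv2.imwrite("pics/wrist2.png",np.clip(d["img"][:,:,::-1]*1.5,0,255).astype(np.uint8))
d=env.get_image("side");cv2.imwrite("pics/side2.png",cv2.resize(d["img"][120:270,200:400,::-1],(800,600)))
E
```

```text
(no output)
```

View pics/wrist2.png

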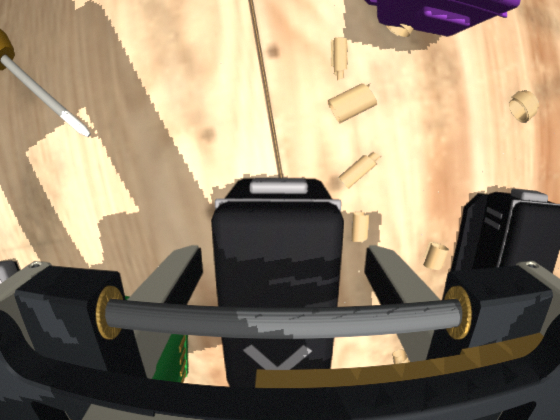

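View pics/side2.png

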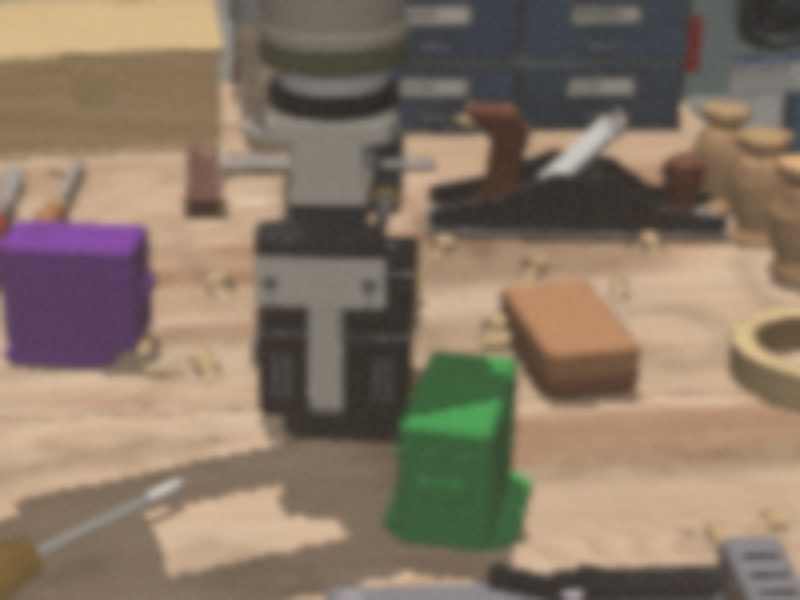

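The pack (215–343 px wide) sits centred between the fingers (283), and the side view shows the finger about midway along it. I'll close the gripper.

Request:
move_arm:
  steps:
    - {"slide":[0,0,0],"turn":0}
    - {"slide":[0,0,0],"turn":0}
    - {"slide":[0,0,0],"turn":0}
    - {"slide":[0,0,0],"turn":0}
  claw: 1

```text
time: 3.05
ee_pos: [0.4908, 0.1544, 0.0407]
orientation: [0.0, 0.763, 0.646, 0.0]
ft_force: [-0.2, 0.6, -0.4]
grip_width: 0.0576
```

Request:
move_arm:
  steps:
    - {"slide":[0,0,0],"turn":0}
    - {"slide":[0,0,0],"turn":0}
    - {"slide":[0,0,0],"turn":0}

```text
time: 3.42
ee_pos: [0.4908, 0.1541, 0.0407]
orientation: [0.0, 0.763, 0.647, -0.0]
ft_force: [-0.3, -3.8, 1.9]
grip_width: 0.05
```

Request:
move_arm:
  steps:
    - {"slide":[0,0,-15],"turn":0}
    - {"slide":[0,0,-50],"turn":0}
    - {"slide":[0,0,-95],"turn":0}
    - {"slide":[-15,4,-130],"turn":0}
    - {"slide":[-50,13,-150],"turn":-2}
    - {"slide":[-95,24,-150],"turn":-4}
    - {"slide":[-145,37,-150],"turn":-6}
    - {"slide":[-195,50,-150],"turn":-8}
    - {"slide":[-240,61,-150],"turn":-8.6}
    - {"slide":[-270,68,-150],"turn":-8.6}
    - {"slide":[-280,71,-150],"turn":-8.6}
    - {"slide":[-280,71,-150],"turn":-8.6}

```text
time: 4.92
ee_pos: [0.5148, -0.1333, 0.1907]
orientation: [-0.0, 0.713, 0.702, 0.0]
ft_force: [-0.5, -0.2, -6.1]
grip_width: 0.0501
```

```bash
python3 - <<'E'
from cell import env
from h import *
for n in ("wrist","scene","side"):
    d=env.get_image(n);pickle.dump(d,open(n+"3.pkl","wb"))
    cv2.imwrite(f"pics/{n}3.png",np.clip(d["img"][:,:,::-1]*1.5,0,255).astype(np.uint8))
E
```

```text
(no output)
```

View pics/wrist3.png

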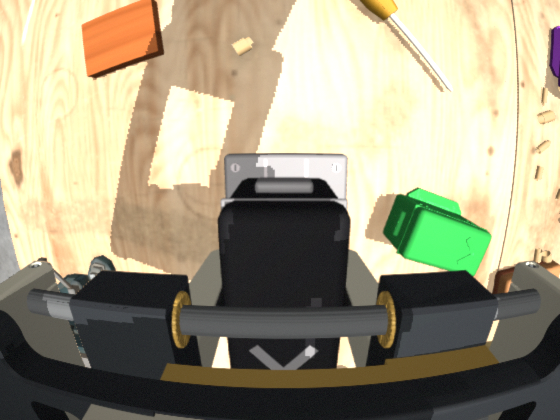

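View pics/scene3.png

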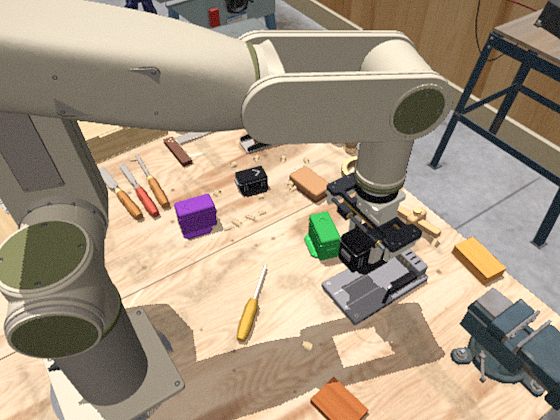

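View pics/side3.png

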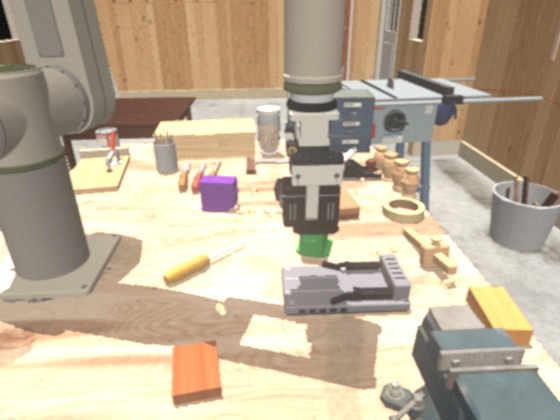

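The wrist view shows the held pack with its rear edge at u 220–349, above the charger whose open-end edge runs from (226,154) to (348,154). The scene and side views show it held upright over the open end. Next, both in one frame.

```bash
python3 - <<'E'
from h import *
d=pickle.load(open("wrist3.pkl","rb"))
im=d["img"][:,:,::-1]
cv2.imwrite("pics/crop3.png",np.clip(cv2.resize(im[140:240,205:365],(800,500),interpolation=cv2.INTER_CUBIC)*1.8,0,255).astype(np.uint8))
w=fish(d,[226,348],[154,154],.022);print(w.round(4),w.mean(0))
w=fish(d,[235.5,336],[167.5,167.5],.022);print("screws",w.round(4),w.mean(0))
w=fish(d,[220,349],[203,203],.231);print("pack rear top",w.round(4),w.mean(0))
E
```

```text
[[ 0.4692 -0.1877  0.022 ]
 [ 0.4709 -0.0672  0.022 ]] [ 0.47002794 -0.12748415  0.022     ]
screws [[ 0.483  -0.1788  0.022 ]
 [ 0.4844 -0.0792  0.022 ]] [ 0.48370301 -0.12896679  0.022     ]
pack rear top [[ 0.4671 -0.1535  0.231 ]
 [ 0.4678 -0.1084  0.231 ]] [ 0.46749308 -0.1309207   0.231     ]
```

View pics/crop3.png

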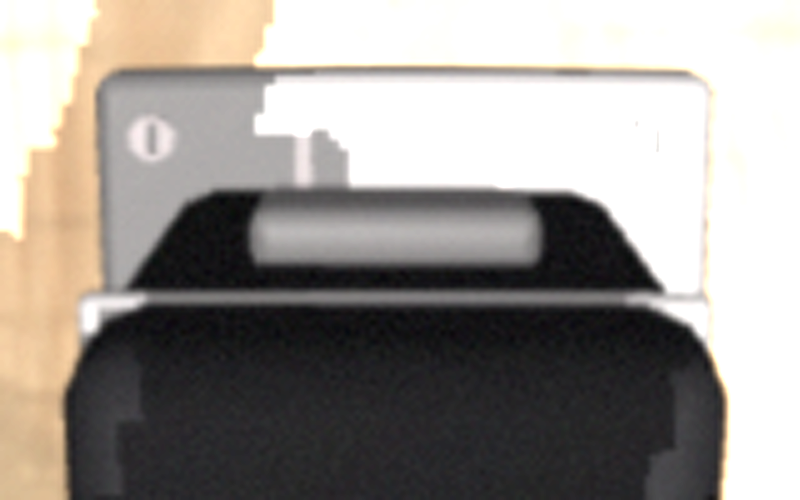

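Request:
move_arm:
  steps:
    - {"slide":[1,9,20],"turn":0}
    - {"slide":[1,9,60],"turn":0}
    - {"slide":[1,9,95],"turn":0}
    - {"slide":[1,9,111],"turn":0}
    - {"slide":[1,9,115],"turn":0}
    - {"slide":[1,9,115],"turn":0}

```text
time: 5.82
ee_pos: [0.5248, -0.1326, 0.0769]
orientation: [0.001, 0.712, 0.702, 0.0]
ft_force: [0.6, 0.1, -5.3]
grip_width: 0.0498
```

```bash
python3 - <<'E'
from cell import env
from h import *
out=[]
for n in ("wrist","scene","side"):
    d=env.get_image(n);pickle.dump(d,open(n+"4.pkl","wb"))
    i=np.clip(d["img"][:,:,::-1]*1.6,0,255).astype(np.uint8)
    c=dict(wrist=i[60:360,80:480],scene=i[210:330,310:470],side=i[190:320,265:425])[n]
    cv2.imwrite(f"pics/{n}4.png",cv2.resize(c,(800,600) if n!="side" else (738,600),interpolation=cv2.INTER_CUBIC))
E
```

```text
(no output)
```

View pics/wrist4.png

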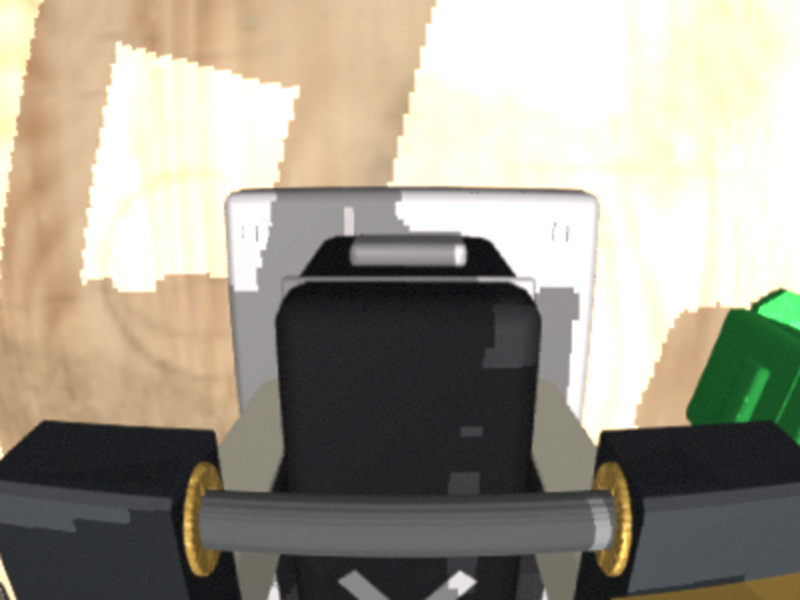

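View pics/scene4.png

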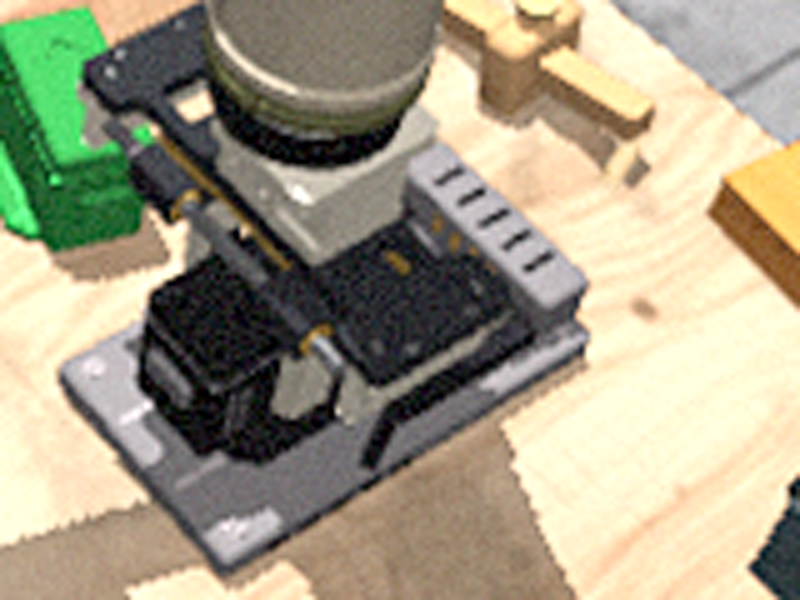

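View pics/side4.png

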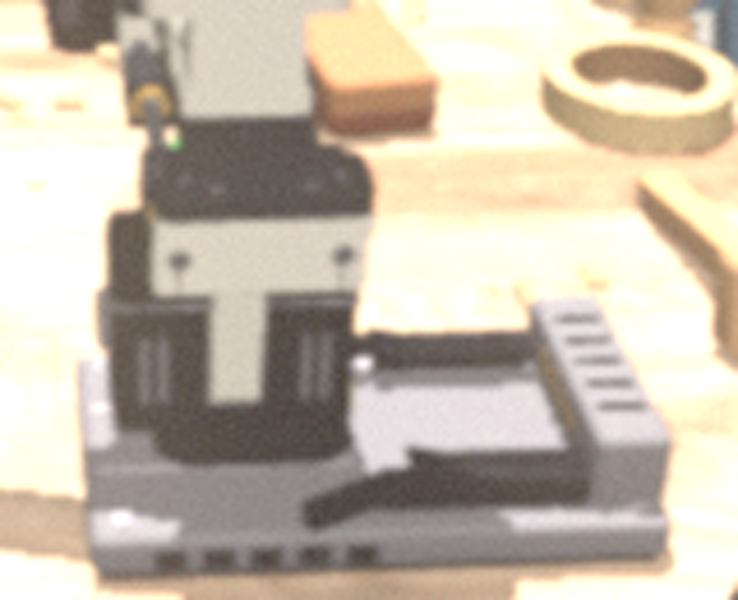

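The pack hangs about 14 mm over the deck, parallel to it. In the wrist crop the deck edges are centred on 413 and the pack on 408.5, so it needs about 1.5 mm towards tool +x. I'll set it down.

Request:
move_arm:
  steps:
    - {"slide":[1.5,0,4],"turn":0}
    - {"slide":[1.5,0,9],"turn":0}
    - {"slide":[1.5,0,12.5],"turn":0}
    - {"slide":[1.5,0,13.5],"turn":0}
    - {"slide":[1.5,0,13.5],"turn":0}

```text
time: 6.6
ee_pos: [0.5239, -0.1311, 0.0626]
orientation: [-0.0, 0.712, 0.702, -0.0]
ft_force: [-5.3, 0.0, 4.9]
grip_width: 0.0499
```

Request:
move_arm:
  steps:
    - {"slide":[0,4,-0.5],"turn":0}
    - {"slide":[0,12,-0.5],"turn":0}
    - {"slide":[0,20,-0.5],"turn":0}
    - {"slide":[0,24,-0.5],"turn":0}
    - {"slide":[0,24,-0.5],"turn":0}

```text
time: 7.22
ee_pos: [0.5469, -0.1315, 0.0627]
orientation: [-0.001, 0.712, 0.702, -0.001]
ft_force: [-13.3, 0.1, 10.2]
grip_width: 0.0499
```

Request:
move_arm:
  steps:
    - {"slide":[0,5,-1],"turn":0}
    - {"slide":[0,10,-1],"turn":0}
    - {"slide":[0,15,-1],"turn":0}
    - {"slide":[0,20,-1],"turn":0}
    - {"slide":[0,20,-1],"turn":0}

```text
time: 7.85
ee_pos: [0.5684, -0.1316, 0.0631]
orientation: [-0.0, 0.712, 0.702, 0.0]
ft_force: [0.9, -0.1, -9.1]
grip_width: 0.0497
```

```bash
python3 - <<'E'
from cell import env
from h import *
for n in ("scene","side"):
    d=env.get_image(n);pickle.dump(d,open(n+"5.pkl","wb"))
    i=np.clip(d["img"][:,:,::-1]*1.6,0,255).astype(np.uint8)
    c=dict(scene=i[210:330,310:470],side=i[190:320,265:425])[n]
    cv2.imwrite(f"pics/{n}5.png",cv2.resize(c,(800,600) if n!="side" else (738,600),interpolation=cv2.INTER_CUBIC))
E
```

```text
(no output)
```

View pics/side5.png

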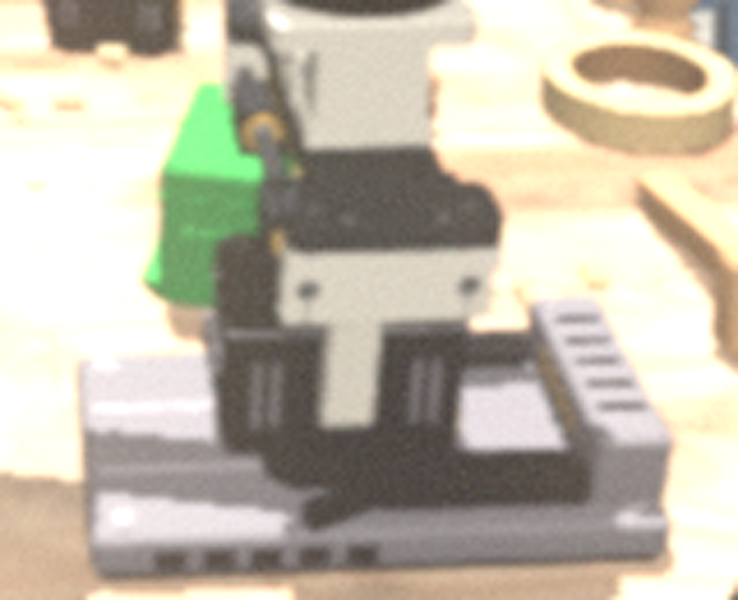

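The pack is upright and entering between the rails, with its nose past the rollers. I'll go on home.

Request:
move_arm:
  steps:
    - {"slide":[0,6,0.3],"turn":0}
    - {"slide":[0,13,0.3],"turn":0}
    - {"slide":[0,20,0.3],"turn":0}
    - {"slide":[0,27,0.3],"turn":0}
    - {"slide":[0,33,0.3],"turn":0}
    - {"slide":[0,37,0.3],"turn":0}
    - {"slide":[0,39,0.3],"turn":0}
    - {"slide":[0,39,0.3],"turn":0}

```text
time: 8.95
ee_pos: [0.6077, -0.1323, 0.0636]
orientation: [0.001, 0.712, 0.702, 0.0]
ft_force: [3.0, 0.3, -7.8]
grip_width: 0.05
```

Request:
move_arm:
  steps:
    - {"slide":[0,1,0],"turn":0}
    - {"slide":[0,2,0],"turn":0}
    - {"slide":[0,3,0],"turn":0}
    - {"slide":[0,4,0],"turn":0}
    - {"slide":[0,4,0],"turn":0}

```text
time: 9.57
ee_pos: [0.612, -0.1324, 0.0637]
orientation: [0.001, 0.712, 0.702, 0.001]
ft_force: [5.0, -0.2, -9.4]
grip_width: 0.0498
```

Request:
move_arm:
  steps:
    - {"slide":[0,1,0],"turn":0}
    - {"slide":[0,2,0],"turn":0}
    - {"slide":[0,3,0],"turn":0}
    - {"slide":[0,3,0],"turn":0}

```text
time: 10.07
ee_pos: [0.6128, -0.1324, 0.0635]
orientation: [-0.001, 0.712, 0.702, -0.001]
ft_force: [-5.7, -0.0, 0.5]
grip_width: 0.0498
```

The force turned from +5 N (drawn in by the rollers) to -5.7 N with a hard stop at x = 0.6128, so the pack is against the block. I'll release it.

Request:
move_arm:
  steps:
    - {"slide":[0,0,0],"turn":0}
    - {"slide":[0,0,0],"turn":0}
    - {"slide":[0,0,0],"turn":0}
    - {"slide":[0,0,0],"turn":0}
    - {"slide":[0,0,0],"turn":0}
  claw: -1

```text
time: 10.7
ee_pos: [0.614, -0.1324, 0.0634]
orientation: [0.0, 0.712, 0.702, 0.0]
ft_force: [-0.2, -0.5, 0.1]
grip_width: 0.0917
```

Request:
move_arm:
  steps:
    - {"slide":[0,0,-5],"turn":0}
    - {"slide":[0,0,-25],"turn":0}
    - {"slide":[0,0,-65],"turn":0}
    - {"slide":[0,-10,-110],"turn":0}
    - {"slide":[0,-40,-135],"turn":0}
    - {"slide":[0,-70,-140],"turn":0}
    - {"slide":[0,-80,-140],"turn":0}
    - {"slide":[0,-80,-140],"turn":0}

```text
time: 11.7
ee_pos: [0.534, -0.1313, 0.204]
orientation: [0.0, 0.712, 0.702, 0.0]
ft_force: [0.7, 0.1, -0.5]
grip_width: 0.0929
```

```bash
python3 - <<'E'
from cell import env
from h import *
for n in ("scene","side","wrist"):
    d=env.get_image(n);pickle.dump(d,open(n+"6.pkl","wb"))
    i=np.clip(d["img"][:,:,::-1]*1.6,0,255).astype(np.uint8)
    c=dict(scene=i[210:330,310:470],side=i[190:320,265:425],wrist=i)[n]
    cv2.imwrite(f"pics/{n}6.png",cv2.resize(c,(800,600) if n!="side" else (738,600),interpolation=cv2.INTER_CUBIC))
E
```

```text
(no output)
```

View pics/side6.png

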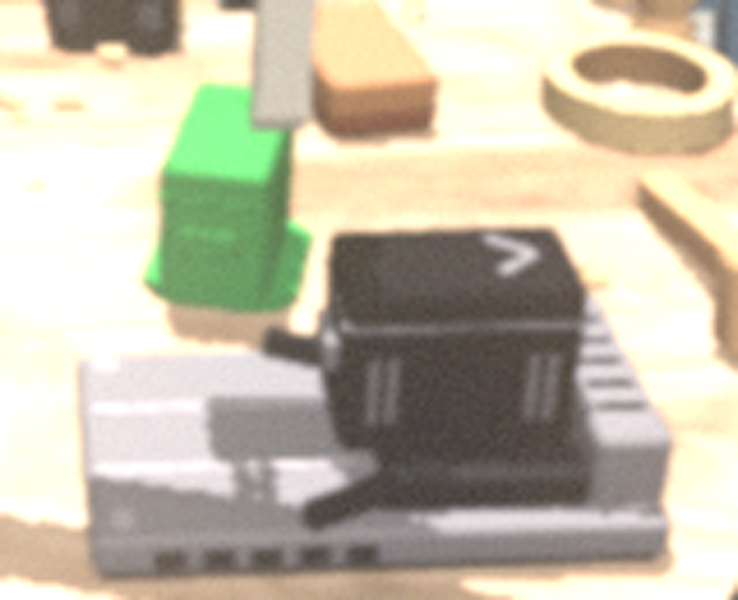

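View pics/scene6.png

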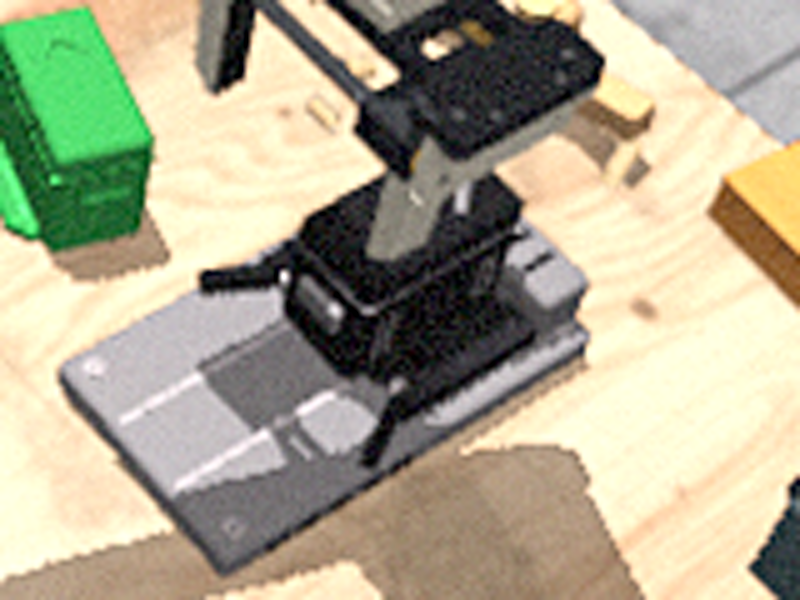

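View pics/wrist6.png

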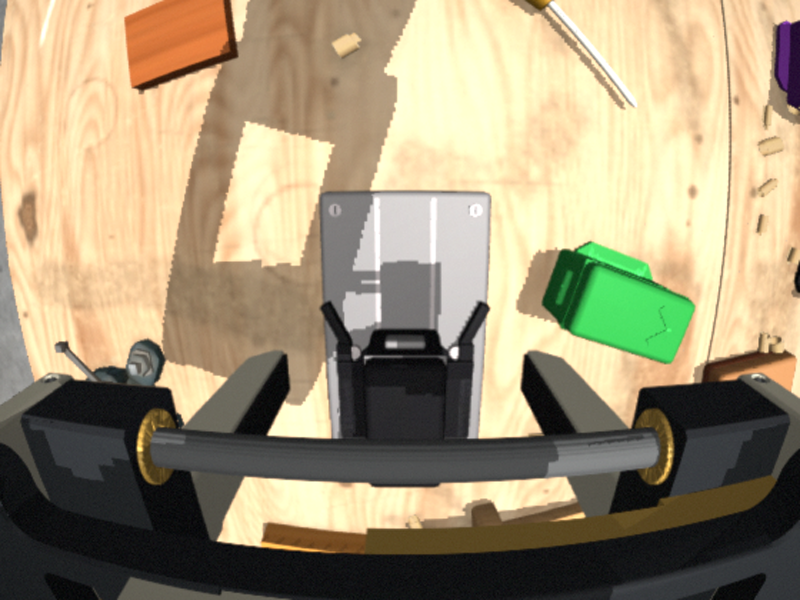

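The pack stands between the rails with its nose at the block and the rollers at (357,352) and (455,352) level with its rear in the wrist view. One numeric check before handing in.

```bash
python3 - <<'E'
from h import *
d=pickle.load(open("wrist6.pkl","rb"))
k=.7
a=fish(d,np.array([322,490])*k,np.array([193,193])*k,.022).mean(0)
b=fish(d,np.array([364,446])*k,np.array([361,361])*k,.098).mean(0)
print("open end",a.round(4),"pack rear",b.round(4),"diff want .098:",(b-a)[0].round(4),"dy",(b-a)[1].round(4))
d=pickle.load(open("side6.pkl","rb"));vs,us=np.mgrid[0:420,0:560];P=world(d,us,vs)
m=(abs(P[...,2]-.102)<.004)&(us>320)&(us<400)&(vs>230)&(vs<275)
r=cv2.minAreaRect((P[m][:,:2]*1000).astype(np.float32));print("side top",m.sum(),r)
d0=pickle.load(open("scene0.pkl","rb"));d=pickle.load(open("scene6.pkl","rb"))
print("flat diff",np.abs(d["img"][160:198,230:272].astype(int)-d0["img"][160:198,230:272]).mean())
E
```

```text
open end [ 0.4714 -0.1281  0.022 ] pack rear [ 0.5672 -0.1302  0.098 ] diff want .098: 0.0958 dy -0.0021
side top 866 ((613.2432250976562, -133.9873809814453), (52.090972900390625, 90.92768096923828), 88.14146423339844)
flat diff 8.79594820384294
```

```bash
python3 - <<'E'
from h import *
from cell import env
for n in("scene0","scene6"):
    d=pickle.load(open(n+".pkl","rb"));vs,us=np.mgrid[0:420,0:560];P=world(d,us,vs)
    m=(abs(P[...,2]-.046)<.006)&(us>230)&(us<272)&(vs>160)&(vs<198)
    print(n,m.sum(),P[m].mean(0).round(4))
s=env.sense();print(s["time"],s["ft_force"].round(1))
print(env.finish_job())
E
```

```text
scene0 378 [0.5153 0.306  0.0452]
scene6 381 [0.5156 0.3058 0.045 ]
11.85 [0.2 0.8 0.2]
the job is handed in; nothing more can be done
None
```

The tall pack is on the charger, pushed home against the terminal block and released. I handed the job in at about 11.9 s, with no verdict reported. I set the pack on the open deck and slid it between the rails in the grip. I then opened the fingers and lifted the arm clear.

**Last checks:**
- **Home force:** near the end the push turned into a +5 N draw from the rollers. It then stopped hard at -5.7 N with the TCP at x = 0.6128 m.
- **Side camera:** the pack's centre is at x = 0.613 m, matching my estimate of home, and it lies within about 1° of the rail direction.
- **Flat pack:** it moved less than 1 mm between the first and last pictures.
- **Robot clear:** the wrist force was below 1 N at the end.

**Where readings disagreed:**
- **Final position:** the wrist view put the pack's rear 2.2 mm short of the nominal place. That is close to the 2 mm calibration limit and inside the 4 mm allowance, so I trusted the force and side-view readings.
- **Lateral position:** the wrist and scene cameras differed by 3–5 mm on the charger's centre line. I set the pack between the two readings, and it slid in with almost no sideways force.

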